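# Fold back the dust cover of the jar tray

## Robot

A 6-joint arm with a two-finger parallel gripper is mounted at the origin on the work surface. World frame = base frame: x ahead of the robot, y to its left, z up, the work surface at z = 0. Lengths are in m, angles in rad, forces in N, time in s.
With the tool pointing down it reaches from about 0.3 to 0.775 m from the base axis. Payload 14.6 kg.
Tool frame: the origin (TCP) lies at the very end of the fingers, on their centre line; the grasp point (between the pads) lies 19 mm behind it; z points along the fingers, y is the line along which they close (so a half turn about z gives the same grasp; the last joint's range is limited). The gripper opens to 94 mm and grips with 3 to 60 N. Pads are 16 mm wide; open, the fingers measure 119 mm over their backs; the gripper's body (75 mm by 177 mm) begins 78 mm behind the grasp point.
Start: joints at [-1.175, 0.3, 1.521, -0, 1.321, -0.067], TCP at [0.246, -0.492, 0.205] pointing down, gripper open.
Joint ranges: [-3.03, 3.03], [-0.79, 2.21], [0.23, 2.52], [-1.04, 4.18], [0, 3.07], [-2.55, 2.55]. Speed limits (rad/s): [2.22, 2.22, 2.57, 3.14, 3.14, 3.14].

## Interface

Orientations are given as [roll, pitch, yaw] about the fixed x, y, z axes, in that order (R = Rz(yaw) Ry(pitch) Rx(roll)).
In Python, from station import ctrl, cams gives the robot as it stands. The module is installed in compiled form; this text tells all that it offers.
- The arm moves only by the tool arm_command, never from a script. Its argument "plan" is a list that holds one entry, the list of rows, each a list of 7 numbers: the shift along the tool's x, y, z in a scale on which 1.0 is 100 cm, then the turn, a rotation vector about the tool's x, y, z in shares of pi/2 rad (1.0 is pi/2 rad), then the closure, from -1 (fully open) to 1 (shut). A call has 1 to 12 rows; each row is the pose to reach, as a shift and turn from the pose commanded when the call began, along the tool's axes at that moment; what a row does not reach only later rows make up. A row lasts 1/10 s, in which the tool goes at most 50 mm and 8.59 degrees, less where a joint would pass 70% of its speed; a pose out of reach is approached as far as the arm can. A call with a gripper value outside its range is refused whole. The fingers move at their own pace and stop on an object; "squeeze" is the grip in N (left out, the last holds). Time passes only in rows, so rows that repeat a pose let the fingers close. It gives the time, the measured TCP pose, the force, the opening and the grip force at its end, in the units of the state.
- ctrl.get_obs(): the state, without advancing time (a new reading comes with each control period).
- cams.camera(name): name is "side" or "top"; returns (picture, depth): 400x640x3 uint8, blue, green, red; 400x640 float32, m along the optical axis (not along the pixel's ray), 0 where there is no reading.
- cams.camera_info(name): a dict with "fx", "fy", "cx", "cy" (pixels), "world_to_cam" (4x4, takes a point from world to camera coordinates). Camera axes: x right, y down, z forward; pixel columns grow to the right and rows downward; lengths in m; the calibration is good to about 2 mm. A picture is of the moment at which its call begins. camera_info takes no time and is no camera call.
- ctrl.hand_in(): hands the job in; it is judged then, once.
The state is a dict: "time_s": time; "qpos": joint angles; "joint_vel": joint speeds; "tau": joint torques, N m; "ee_pos": TCP position; "eef_rot": TCP orientation; "force": force on the tool from outside, world axes, zero at the start; "moment": the same for the moment, N m; "grip_width": finger opening in m; "grip_force": force on a finger pad.
Only numpy, scipy, OpenCV 4.12 (cv2) and the standard library are available. Lean on these libraries where they do the work, as an engineer would, in place of code of your own. Each camera call takes 0.05 s, during which the arm holds its last target. There are 200 camera calls.

## Task

Uncover the filled jars for packing: on the wide tray, push the cover's black upright handle plate away along the tray until the two hinged panels have folded up fully and stand flat against each other. Leave the narrow cap tray's cover as it is, and do not disturb the loose jars and the bottle.

Things in the scene. Friction and masses are not known exactly. Their poses are not given: they have to be found in the camera images.
- jar_tray: The WIDE tray, to uncover: white, slatted, 245 mm long (x), 180 wide (y), 80 high, fixed to the bench, full of jars. Origin on the bench under the cover; the tray spans x -130 to +115. Its +x points away from the robot (turned up to 20 degrees): the cover is pushed along +x. Two panels, 85 long and 176 wide, rise like a tent, then stand upright over the far hinge (x +85), 168 above the bench.
- jar_cover (a joint): Slope of both panels of the wide tray's cover, rad: 0 = flat and shut; 1.55 = hard stop, panels upright with their undersides together. Starts at 0.3 to 0.8 and stays where it is left. The far panel is hinged to the tray, the near one to a level strip sliding on the side rims with the handle plate. Handle at tray x = 51 - 170 cos(slope) mm. Pushing takes 8 N at most, less as it rises.
- jar_handle (a point): Middle of the top edge of the black upright handle plate on the sliding strip of the wide tray's cover. Plate 8 mm thick (tray x), 60 wide (tray y), 45 tall, its top 132 above the bench. It stays upright and at tray y = 0 as it slides; the near panel's lower edge is 34 beyond it on the +x side. At the hard stop it is at tray x = +47.
- cap_handle (a point): The same point on the NARROW tray's cover, which must not be moved. That tray is 110 mm wide, otherwise of the same size and kind, and holds white caps. The trays stand side by side, 0.30 to 0.48 m apart, either one on the left. Two loose jars (64 wide, 80 tall) stand beyond them and a white bottle (170 tall) to the robot's right: leave these alone too.

How it is judged:
By the outcome, as a careful person would: the job done as asked, in the order asked, and still so for the second after the job is handed in, with the robot touching nothing.
It also fails if it takes over 29 s, if anything falls off the work surface, if the arm or the gripper's body presses on something with over 40 N, if the wrist force passes 120 N, or if a joint passes its speed limit or range.

## Working session

There is one attempt and no reset: what is moved stays moved. The work goes in short steps, Python scripts to look and compute and a tool call to move; the robot and the scene stay as the last step left them, time stands still between calls to the robot, and variables do not carry over. Pictures are saved under pics/ and viewed, at most 10 in all, crops included, and the job is handed in when it is done.

Besides the shell and the picture viewer there is one more tool, called after ">>>" by a JSON object that holds its "fn" and its "kwargs". arm_command: Moves the arm, as the interface text tells. Its arguments: {"type":"object","properties":{"plan":{"type":"array"},"squeeze":{"type":"number"}},"required":["plan"]}

```bash
mkdir -p pics
python3 - <<'E'
from station import ctrl,cams
import cv2,numpy as np
for n in("top","side"):
    p,d=cams.camera(n); cv2.imwrite(f"pics/{n}0.png",p); np.save(f"{n}_d.npy",d)
    i=cams.camera_info(n); print(n,i["fx"],i["cx"],i["cy"],np.linalg.inv(i["world_to_cam"]).round(3).tolist())
o=ctrl.get_obs(); print(o["time_s"],o["ee_pos"],o["eef_rot"])
E
```

```text
top 518.9959135682108 326.7557296489635 199.3824832306408 [[0.003, -0.992, 0.125, 0.433], [-1.0, -0.007, -0.03, 0.0], [0.031, -0.125, -0.992, 1.123], [0.0, 0.0, 0.0, 1.0]]
side 463.731436226155 327.6493035495554 195.66796638873672 [[-0.966, -0.15, 0.21, 0.333], [-0.258, 0.627, -0.735, 0.683], [-0.021, -0.765, -0.644, 0.739], [0.0, 0.0, 0.0, 1.0]]
0.1 [ 0.24544802 -0.49191392  0.20494885] [-3.14053267e+00 -9.96065929e-05  4.62740130e-01]
```

View pics/top0.png

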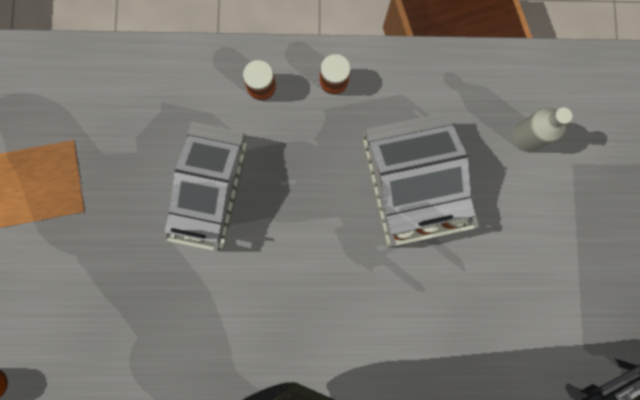

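View pics/side0.png

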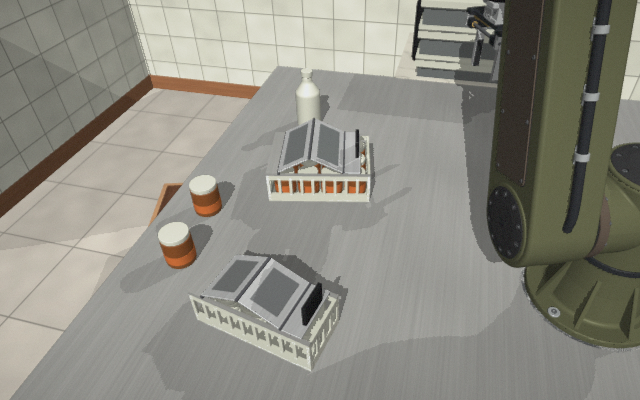

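The top view shows the wide tray on the right, with its black handle near (436,220), the far rim near (410,128) and the bottle at (545,130). The narrow tray is at left, near (205,190). Next I'll measure the handle and the yaw.

```bash
cat > h.py <<'E'
from station import ctrl,cams
import cv2,numpy as np
def pts(n,d,vu):
    i=cams.camera_info(n); v,u=vu; z=d[v,u]
    c=np.c_[(u-i["cx"])/i["fx"]*z,(v-i["cy"])/i["fy"]*z,z,np.ones(len(u))]
    return (np.linalg.inv(i["world_to_cam"])@c.T).T[:,:3]
def ray(n,uv,z):
    i=cams.camera_info(n); M=np.linalg.inv(i["world_to_cam"])
    r=M[:3,:3]@[(uv[0]-i["cx"])/i["fx"],(uv[1]-i["cy"])/i["fy"],1]
    return M[:3,3]+r*(z-M[2,3])/r[2]
E
python3 - <<'E'
from h import *
np.set_printoptions(precision=4,suppress=True)
for n,(u0,u1,v0,v1) in {"top":(400,470,205,235),"side":(350,364,125,165)}.items():
    p=cv2.imread(f"pics/{n}0.png"); d=np.load(f"{n}_d.npy")
    m=np.zeros(p.shape[:2],np.uint8); m[v0:v1,u0:u1]=(p[v0:v1,u0:u1].max(2)<50)
    k,l,s,c=cv2.connectedComponentsWithStats(m); j=1+s[1:,4].argmax(); vu=np.where(l==j)
    P=pts(n,d,vu); print(n,s[j],c[j]); print(np.percentile(P,[2,25,50,75,98],axis=0))
    T=P[P[:,2]>.122]; print(len(T),T.mean(0))
    if n=="top":
        r=cv2.minAreaRect(np.argwhere(l==j)[:,::-1].astype(np.float32)); b=cv2.boxPoints(r); print(b)
        print([ray(n,q,.132) for q in b]); print("ctr132",ray(n,c[j],.132))
# tray: points at rim height 0.05..0.09 and panels
d=np.load("top_d.npy"); vu=np.where(d[100:255,350:490]>0); vu=(vu[0]+100,vu[1]+350); P=pts("top",d,vu)
T=P[P[:,2]>.06]; r=cv2.minAreaRect(T[:,:2].astype(np.float32)); print("tray rect",r,cv2.boxPoints(r)); print("maxz",np.percentile(T[:,2],99.5))
E
```

```text
top [420 216  32   9  81] [435.2099 220.1358]
[[ 0.513  -0.2679  0.1134]
 [ 0.5158 -0.2542  0.1308]
 [ 0.5197 -0.2388  0.1321]
 [ 0.5236 -0.2255  0.1332]
 [ 0.5264 -0.2143  0.1355]]
76 [ 0.5199 -0.2412  0.1322]
[[419.6235 222.3058]
 [450.647  215.4117]
 [451.1882 217.847 ]
 [420.1647 224.7411]]
[array([ 0.5151, -0.2091,  0.132 ]), array([ 0.5288, -0.2696,  0.132 ]), array([ 0.5241, -0.2706,  0.132 ]), array([ 0.5104, -0.21  ,  0.132 ])]
ctr132 [ 0.5195 -0.2394  0.132 ]
side [356 143   3  14  30] [357.0667 148.2   ]
[[ 0.5119 -0.2189  0.0948]
 [ 0.513  -0.2161  0.1091]
 [ 0.5141 -0.2147  0.1175]
 [ 0.5149 -0.2139  0.1242]
 [ 0.5169 -0.2117  0.1312]]
10 [ 0.5148 -0.2149  0.1266]
tray rect ((0.6111166477203369, -0.2239680290222168), (0.24563996493816376, 0.18348753452301025), 12.503670692443848) [[ 0.4713 -0.161 ]
 [ 0.5111 -0.3401]
 [ 0.7509 -0.2869]
 [ 0.7112 -0.1078]]
maxz 0.13273220720521026
```

The manual's scale: shifts go in shares of 100 cm and turns go in shares of pi/2 rad. Converting my numbers, 317 mm / 1000 = 0.317, -113 mm / 1000 = -0.113, 0.243 rad / 1.5708 = 0.1547.

>>> {"fn": "arm_command", "kwargs": {"plan": [[[0.03,-0.011,0,0,0,0.0191,1],[0.07,-0.025,0,0,0,0.0382,1],[0.11,-0.039,0,0,0,0.0573,1],[0.15,-0.053,0,0,0,0.0764,1],[0.19,-0.068,0,0,0,0.0955,1],[0.23,-0.082,0,0,0,0.1146,1],[0.265,-0.094,0,0,0,0.1337,1],[0.295,-0.105,0,0,0,0.1547,1],[0.317,-0.113,0,0,0,0.1547,1],[0.317,-0.113,0,0,0,0.1547,1],[0.317,-0.113,0,0,0,0.1547,1]]], "squeeze": 20}}

```text
time_s: 1.2
ee_pos: [0.4785, -0.2495, 0.2051]
eef_rot: [-3.141, 0.001, 0.221]
force: [-0.0, -0.3, 0.3]
grip_width: 0.0095
grip_force: 0.0
```

To row units: 103 mm / 1000 = 0.103, 70 mm / 1000 = 0.07.

>>> {"fn": "arm_command", "kwargs": {"plan": [[[0,0,0.035,0,0,0,1],[0,0,0.07,0,0,0,1],[0,0,0.103,0,0,0,1],[0,0,0.103,0,0,0,1],[0.01,0,0.103,0,0,0,1],[0.02,0,0.103,0,0,0,1],[0.025,0,0.103,0,0,0,1],[0.03,0,0.103,0,0,0,1],[0.035,0,0.103,0,0,0,1],[0.04,0,0.103,0,0,0,1],[0.04,0,0.103,0,0,0,1]]]}}

```text
time_s: 2.3
ee_pos: [0.5184, -0.2406, 0.1025]
eef_rot: [3.142, -0.0, 0.22]
force: [0.4, 0.3, -0.5]
grip_width: 0.0003
grip_force: 0.0
```

Run:
```python
from h import *
p,d=cams.camera("side"); cv2.imwrite("pics/s1.png",cv2.resize(p[60:260,220:540],None,fx=2.4,fy=2.4))
o=ctrl.get_obs(); print(o["ee_pos"],o["force"],o["grip_width"])
```

```text
[ 0.51803812 -0.24061246  0.10238499] [-0.14247565 -0.49496812 -1.1015916 ] 0.0005869990869748748
```

View pics/s1.png

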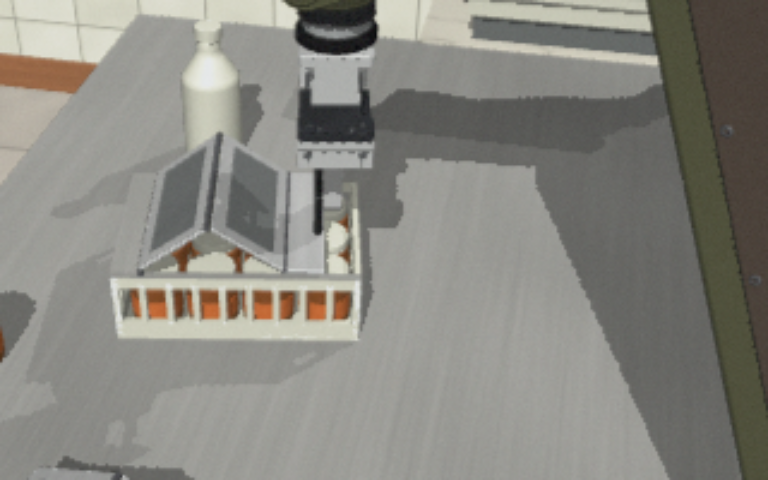

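The crop shows the fingers behind the handle at (318,200). It has slid about 10 mm and the tent is rising, so I'll keep pushing.

To row units: 115 mm / 1000 = 0.115, 108 mm / 1000 = 0.108.

>>> {"fn": "arm_command", "kwargs": {"plan": [[[0.01,0,0,0,0,0,1],[0.02,0,0,0,0,0,1],[0.03,0,0,0,0,0,1],[0.04,0,0,0,0,0,1],[0.05,0,0,0,0,0,1],[0.06,0,0,0,0,0,1],[0.07,0,0,0,0,0,1],[0.08,0,0,0,0,0,1],[0.09,0,0,0,0,0,1],[0.1,0,0,0,0,0,1],[0.108,0,0,0,0,0,1],[0.115,0,0,0,0,0,1]]]}}

```text
time_s: 3.55
ee_pos: [0.6307, -0.2155, 0.1025]
eef_rot: [-3.142, -0.0, 0.22]
force: [-0.7, -1.1, 0.3]
grip_width: 0.0003
grip_force: 0.4
```

To row units: 16 mm / 1000 = 0.016, 14 mm / 1000 = 0.014.

>>> {"fn": "arm_command", "kwargs": {"plan": [[[0.003,0,0,0,0,0,1],[0.006,0,0,0,0,0,1],[0.009,0,0,0,0,0,1],[0.012,0,0,0,0,0,1],[0.014,0,0,0,0,0,1],[0.016,0,0,0,0,0,1],[0.016,0,0,0,0,0,1]]]}}

```text
time_s: 4.25
ee_pos: [0.6458, -0.2122, 0.1025]
eef_rot: [3.141, -0.0, 0.22]
force: [0.6, -0.0, 0.1]
grip_width: 0.0006
grip_force: 0.0
```

Run:
```python
from h import *
p,d=cams.camera("side"); cv2.imwrite("pics/s2.png",cv2.resize(p[60:260,220:540],None,fx=2.4,fy=2.4))
o=ctrl.get_obs(); print(o["ee_pos"],o["force"],o["grip_width"])
```

```text
[ 0.64574663 -0.21224983  0.10248259] [-0.37962902 -0.31070064  0.2538676 ] 0.0007374559574941264
```

View pics/s2.png

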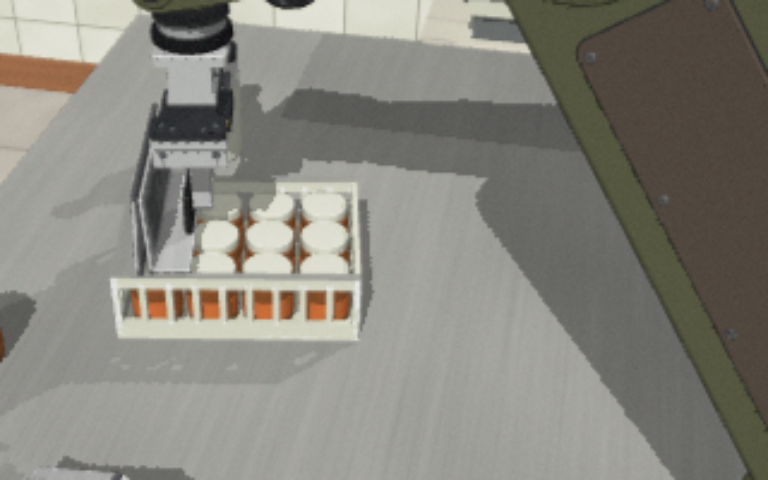

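The panels at (145,210) are almost upright, with a small gap still at the bottom. I'll creep on until the force shows the hard stop.

To row units: 5 mm / 1000 = 0.005, 4 mm / 1000 = 0.004.

>>> {"fn": "arm_command", "kwargs": {"plan": [[[0.001,0,0,0,0,0,1],[0.002,0,0,0,0,0,1],[0.003,0,0,0,0,0,1],[0.004,0,0,0,0,0,1],[0.005,0,0,0,0,0,1],[0.005,0,0,0,0,0,1]]]}}

```text
time_s: 4.9
ee_pos: [0.6507, -0.2111, 0.1025]
eef_rot: [3.142, -0.0, 0.22]
force: [0.3, 0.6, 0.5]
grip_width: 0.0005
grip_force: 0.0
```

To row units: 3 mm / 1000 = 0.003, 2 mm / 1000 = 0.002.

>>> {"fn": "arm_command", "kwargs": {"plan": [[[0.001,0,0,0,0,0,1],[0.002,0,0,0,0,0,1],[0.003,0,0,0,0,0,1],[0.003,0,0,0,0,0,1]]]}}

```text
time_s: 5.3
ee_pos: [0.6513, -0.211, 0.1024]
eef_rot: [-3.14, 0.006, 0.219]
force: [-19.7, -0.8, 8.5]
grip_width: 0.0004
grip_force: 10.1
```

Progress stopped at about 20 N, which matches the predicted hard-stop position. I'll back off, rise and check.

To row units: -250 mm / 1000 = -0.25, -100 mm / 1000 = -0.1.

>>> {"fn": "arm_command", "kwargs": {"plan": [[[-0.005,0,0,0,0,0,1],[-0.02,0,0,0,0,0,1],[-0.04,0,0,0,0,0,1],[-0.06,0,0,0,0,0,1],[-0.06,0,-0.03,0,0,0,1],[-0.07,0,-0.07,0,0,0,1],[-0.11,0,-0.1,0,0,0,1],[-0.15,0,-0.1,0,0,0,1],[-0.19,0,-0.1,0,0,0,1],[-0.23,0,-0.1,0,0,0,1],[-0.25,0,-0.1,0,0,0,1],[-0.25,0,-0.1,0,0,0,1]]]}}

```text
time_s: 6.5
ee_pos: [0.408, -0.2655, 0.2031]
eef_rot: [3.141, -0.001, 0.218]
force: [0.5, -0.8, 0.4]
grip_width: -0.0
grip_force: 0.0
```

Run:
```python
from h import *
p,d=cams.camera("side"); cv2.imwrite("pics/s3.png",cv2.resize(p[60:260,220:540],None,fx=2.4,fy=2.4))
t,dt=cams.camera("top"); cv2.imwrite("pics/t3.png",t)
m=np.zeros(t.shape[:2],np.uint8); m[120:200,380:470]=t[120:200,380:470].max(2)<50
P=pts("top",dt,np.where(m)); P=P[(P[:,2]>.122)&(P[:,2]<.142)]; c=P.mean(0)-[.6184,-.2224,0]
print(len(P),P.mean(0),"tray x",c[0]*.976+c[1]*.2165)
o=ctrl.get_obs(); print(o["time_s"],o["ee_pos"],o["force"])
```

```text
243 [ 0.68073404 -0.20754723  0.13154287] tray x 0.06405364538953093
6.6 [ 0.40985928 -0.26510727  0.20284847] [0.30847169 0.73292302 0.23094922]
```

View pics/s3.png

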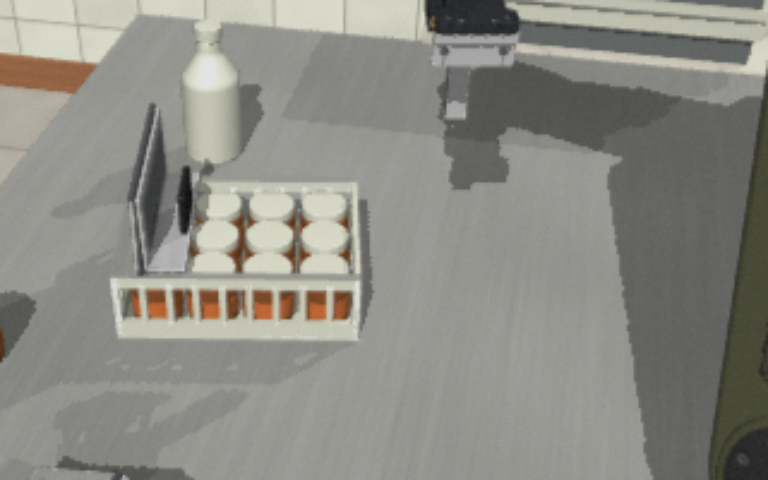

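View pics/t3.png

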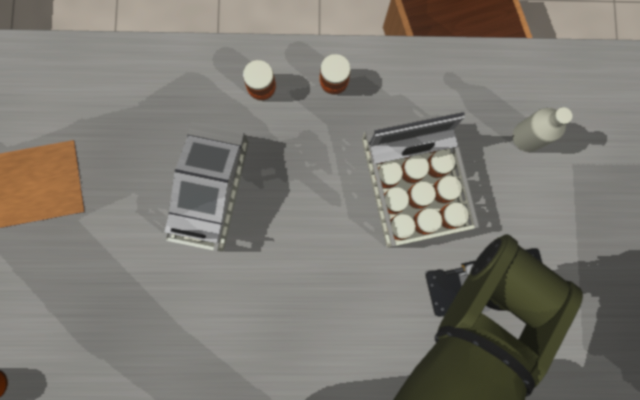

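Both views show the panels upright and together (side (147,190), top (420,130)), with nothing else disturbed. My handle mask also picked up the panel, so I'll measure the handle alone.

Run:
```python
from h import *
t=cv2.imread("pics/t3.png"); m=np.zeros(t.shape[:2],np.uint8); m[143:156,398:440]=t[143:156,398:440].max(2)<50
k,l,s,c=cv2.connectedComponentsWithStats(m); j=1+s[1:,4].argmax(); q=ray("top",c[j],.132)
e=q-[.6184,-.2224,.132]; print(s[j],c[j],q,e[0]*.976+e[1]*.2165)
q0=np.array([.5195,-.2394,.132]);print("travel",np.linalg.norm(q-q0))
```

```text
[403 144  30  10 146] [417.49315068 148.7739726 ] [ 0.65951113 -0.20768425  0.132     ] 0.04331042405474845
travel 0.14355837036093103
```

```bash
python3 -c "
from station import ctrl
print(ctrl.hand_in())"
```

```text
the job is handed in; nothing more can be done
None
```

I pushed the wide tray's cover to its hard stop, with both panels folded upright against each other, and handed the job in at about 6.6 s; the narrow tray's cover, the loose jars and the bottle look unmoved in the last pictures.

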